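# Get the spare sanding sleeve out from behind the bottles

### The arm

A 6-joint arm with a two-finger parallel gripper is mounted at the origin on the work surface. World frame = base frame: x ahead of the robot, y to its left, z up, the work surface at z = 0. Lengths are in mm, angles in degrees, forces in N, time in s.
With the tool pointing down it reaches from about 300 to 850 mm from the base axis. Payload 4.2 kg.
Tool frame: the origin (TCP) lies between the finger pads; the fingertips stand ahead of it and the grasp point (between the pads) lies 3 mm ahead of it (nose_length is the z of the fingertips in the tool frame, in mm); z points along the fingers, y is the line along which they close (so a half turn about z gives the same grasp; the last joint's range is limited). The gripper opens to 91 mm and grips with 3 to 60 N. Pads are 32 mm wide; open, the fingers measure 118 mm over their backs; the gripper's body (76 mm by 178 mm) begins 60 mm behind the grasp point.
Start: joints at [73.224, 18.312, 89.639, -0, 72.044, -1.146], TCP at [154.923, 553.751, 235.976] pointing down, gripper open.
Joint ranges: [-177.97, 177.97], [-48.28, 115.42], [12.27, 149.76], [-77.06, 257.06], [2.81, 150.46], [-146.56, 146.56]. Speed limits (degrees/s): [147.25, 147.25, 180, 180, 180, 180].

### API

Orientations are given as [roll, pitch, yaw] about the fixed x, y, z axes, in that order (R = Rz(yaw) Ry(pitch) Rx(roll)).
In Python, from workcell import state, grab_frame, camera_params, job_done, nose_length gives the robot as it stands.
- The arm moves only by the tool step_arm, never from a script. Its argument "plan" is a list that holds one entry, the list of rows, each a list of 5 numbers: the shift along the tool's x, y, z in cm, then the turn about the tool's z in rad, then the opening, from 0 (shut) to 1 (fully open). In form: [[[x, y, z, turn, gripper], ...]]. A call has 1 to 20 rows; each row is the pose to reach, as a shift and turn from the pose commanded when the call began, along the tool's axes at that moment; what a row does not reach only later rows make up. A row lasts 1/8 s, in which the tool goes at most 62.5 mm and 10.7 degrees, less where a joint would pass 70% of its speed; a pose out of reach is approached as far as the arm can. A call with a gripper value outside its range is refused whole. The fingers move at their own pace and stop on an object; "newtons" is the grip in N (left out, the last holds). Time passes only in rows, so rows that repeat a pose let the fingers close. It gives the time, the measured TCP pose, the force, the opening and the grip force at its end, in the units of the state.
- state(): the state, without advancing time (a new reading comes with each control period).
- grab_frame(name): name is "scene" or "top" or "wrist"; returns the picture (384x512x3 uint8, blue, green, red); there is no depth.
- camera_params(name): a dict with "camera_matrix" (3x3 intrinsics, pixels), "k1" (the pictures are not rectified: a ray, as slopes to the right and down, at radius r is drawn at 1 + k1 r^2 times it, then the intrinsics apply), "R" (3x3) and "t" (3): a world point X has camera coordinates R X + t; the wrist camera has in their place "mount" (4x4, takes a point from camera to tool coordinates, whose origin is the TCP and whose axes are the flange's). Camera axes: x right, y down, z forward; pixel columns grow to the right and rows downward; lengths in mm; the calibration is good to about 2 mm. A picture is of the moment at which its call begins: read the wrist's pose just before it. camera_params takes no time and is no camera call.
- job_done(): hands the job in; it is judged then, once.
The state is a dict: "time_s": time; "qpos": joint angles; "qvel": joint speeds; "effort": joint torques, N m; "ee_pos": TCP position; "ee_rot": TCP orientation; "force": force on the tool from outside, world axes, zero at the start; "torque": the same for the moment, N m; "gripper_width": finger opening in mm; "gripper_force": force on a finger pad.
Only numpy, scipy, OpenCV 4.12 (cv2) and the standard library are available. Lean on these libraries where they do the work, as an engineer would, in place of code of your own. Each camera call takes 0.05 s, during which the arm holds its last target. There are 200 camera calls.

### The job

The spare sanding sleeve stands at the back of the plywood tray, hemmed in by the glue bottle, the spray can and the oil tin. Leaving the sleeve where it is, first move those three out of the tray and stand them all together on the white board, then fetch the sleeve and slip it upright over the steel spindle, right down onto its block. Finally put the bottle, the can and the tin back in the tray, each upright on exactly the mark where it stood before; knock nothing over and leave the screwdriver, the tape measure and the screw bin where they lie.

Things in the scene. Friction and masses are not known exactly. Their poses are not given: they have to be found in the camera images.
- sleeve: Sanding sleeve: a rust-brown upright tube, outside diameter 52, bore 30 (clear through), height 50 mm, 60 g. Origin: centre of its underside; z along its axis, up. It stands on the tray's floor at the back (tray x +40 mm, y 0), too hemmed in to be grasped before the others are cleared.
- glue: Glue bottle: white round bottle, body diameter 58 up to 90 mm, sloping shoulder to 106 mm, then a straight grey cap of diameter 30 from 106 to 150 mm (the top), about 0.3 kg. Origin: centre of its underside; z up its axis. Take it by the cap.
- spray: Spray can: round bare aluminium can of diameter 52 up to 105 mm, then a straight black cap of diameter 46 from 105 to 155 mm (the top), about 0.25 kg. Origin: centre of its underside; z up its axis. Take it by the cap.
- tin: Oil tin: bright steel rectangular can 44 (x) by 64 (y) mm, 90 mm high, with a straight black neck of diameter 30 from 90 to 134 mm (the top) on its middle, about 0.3 kg. Origin: centre of its underside; z up its axis. Take it by the neck. Its yaw does not matter.
- tray: Plywood tray, fixed during the run: 170 (x) by 230 (y) mm, floor 6 mm thick, rim 6 mm wide and 16 mm high. Origin: centre of its underside on the bench; z up; +x is its back. On the floor are three alike grey round marks of 68 mm diameter, centred at tray (x, y) = (-26, 0), (+34, +66) and (+34, -66) mm; the glue bottle, the spray can and the oil tin start centred on them, one on each, which on which changes from run to run.
- board: White-painted board lying on the bench, fixed during the run: 220 by 220 by 12 mm, the side area for the things cleared away. Origin: centre of its underside, z up, x and y along its sides.
- spindle: Dark wooden block 110 by 110 by 30 mm with an upright steel spindle of diameter 13 on its middle, round-tipped, reaching 98.5 mm above the bench; fixed during the run. Origin: centre of the block's underside, on the spindle's axis, z up. The sleeve's underside ends on the block's top, 30 mm above the bench; its bore is 17 mm wider than the spindle.
- screwdriver: Bystander: screwdriver lying loose on the bench beyond the work, about 200 mm long and less than 40 mm high. Leave it.
- tape: Bystander: yellow tape measure lying loose beyond the work, about 65 by 65 mm, 30 mm high. Leave it.
- screwbin: Bystander: clear plastic bin of screws standing loose beyond the work, 110 by 150 mm, 50 mm high; origin: centre of its underside. Leave it.
Things that resemble listed ones, but are neither listed nor needed, are in the scene too. What is shaped like the glue but blue or yellow is not meant.

How it is judged:
By the outcome, as a careful person would: the job done as asked, in the order asked, and still so for the second after the job is handed in, with the robot touching nothing.
It also fails if it takes over 144 s, if anything falls off the work surface, if the arm or the gripper's body presses on something with over 40 N, if the wrist force passes 120 N, or if a joint passes its speed limit or range.

## Working session

There is one attempt and no reset: what is moved stays moved. The work goes in short steps, Python scripts to look and compute and a tool call to move; the robot and the scene stay as the last step left them, time stands still between calls to the robot, and variables do not carry over. Pictures are saved under pics/ and viewed, at most 14 in all, crops included, and the job is handed in when it is done.

Besides the shell and the picture viewer there is one more tool, called after "Call:" as a command line: name --argument value ..., lists and objects as JSON in quotes. step_arm: Moves the arm, as the interface text tells. Its arguments: {"type":"object","properties":{"plan":{"type":"array","items":{"type":"array","items":{"type":"array","items":{"type":"number"}}}},"newtons":{"type":"number"}},"required":["plan"]}

```bash
mkdir -p pics; ls; python3 - <<'E'
from workcell import *
import cv2
print(state(),nose_length)
for n in("scene","top","wrist"):
    f=grab_frame(n);cv2.imwrite(f"pics/{n}0.png",f);print(n,camera_params(n))
E
```

```text
pics
{'time_s': 0.0, 'qpos': array([ 7.32247310e+01,  1.83515572e+01,  8.97073814e+01, -2.13226617e-03,
        7.20434580e+01, -1.14414173e+00]), 'qvel': array([-0.03666167, -0.03459228, -0.02773423,  0.11983186, -0.03031394,
        0.05317124]), 'effort': array([-8.50916513e-05, -4.12462485e+01, -2.31968522e+01,  7.28584989e-02,
        4.57748270e-02, -1.25046563e-04]), 'ee_pos': array([154.78587464, 553.28295851, 235.11448076]), 'ee_rot': array([-1.79897583e+02, -1.78031777e-05,  1.64369532e+02]), 'force': array([-0.31537706, -0.21917518, -0.19911766]), 'torque': array([-0.01965646, -0.03583051, -0.03459831]), 'gripper_force': 0.0, 'gripper_width': 91.42702848130178} 22.0
scene {'camera_matrix': array([[453.71570226,   0.        , 255.88075782],
       [  0.        , 453.71570226, 193.08119822],
       [  0.        ,   0.        ,   1.        ]]), 'k1': 0.04922448908800218, 'R': array([[ 0.6816102 ,  0.73130746,  0.02443204],
       [ 0.43845741, -0.38147405, -0.81377678],
       [-0.58580085,  0.56539097, -0.58066378]]), 't': array([-351.66344309, -232.91974735, 1787.59079183])
[... 311 characters left out ...]
02, -7.55063125e-02],
       [ 7.55158250e-02, -2.01679064e-04, -9.97144583e-01]]), 't': array([ -85.18604122,  570.63738375, 1317.47753356])}
wrist {'camera_matrix': array([[292.74178461,   0.        , 254.98758715],
       [  0.        , 292.74178461, 191.44267339],
       [  0.        ,   0.        ,   1.        ]]), 'k1': -0.05777350267486976, 'mount': array([[ 1.70217517e-05, -9.55715514e-01, -2.94292128e-01,
         8.43167052e+01],
       [ 9.99999218e-01, -3.51846035e-04,  1.20046178e-03,
        -1.04237235e-01],
       [-1.25084547e-03, -2.94291918e-01,  9.55714760e-01,
        -1.47883954e+02],
       [ 0.00000000e+00,  0.00000000e+00,  0.00000000e+00,
         1.00000000e+00]])}
```

View pics/top0.png

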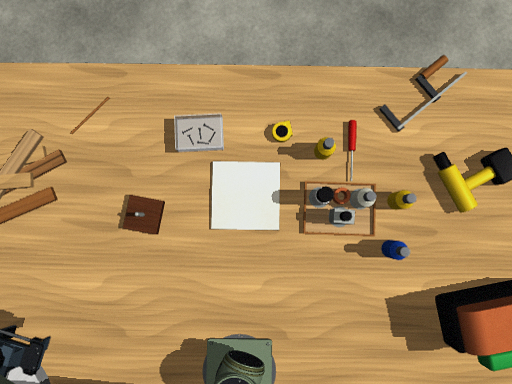

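View pics/scene0.png

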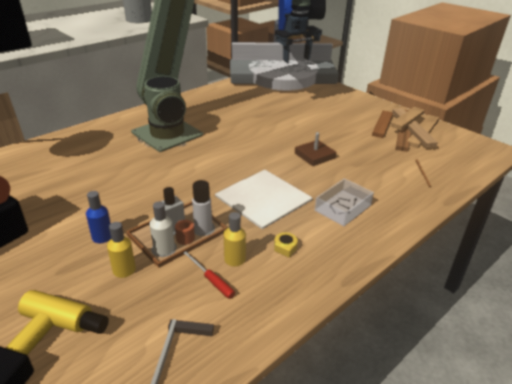

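```bash
cat > h.py <<'E'
import numpy as np, cv2
from scipy.spatial.transform import Rotation as Ro
from workcell import *
def ray(name,px,pose=None):
    p=camera_params(name);K=p["camera_matrix"]
    d=np.array([(px[0]-K[0,2])/K[0,0],(px[1]-K[1,2])/K[1,1]]);u=d.copy()
    for _ in range(20):u=d/(1+p["k1"]*(u@u))
    v=np.array([u[0],u[1],1])
    if name=="wrist":
        M=p["mount"];R=Ro.from_euler("xyz",pose[1],degrees=True).as_matrix()
        return pose[0]+R@M[:3,3],R@M[:3,:3]@v
    return -p["R"].T@p["t"],p["R"].T@v
def on(name,px,z,pose=None):
    o,d=ray(name,px,pose);return (o+d*(z-o[2])/d[2])[:2]
def pose():
    s=state();return s["ee_pos"],s["ee_rot"]
def go(target,yaw=None):
    "shift in tool axes, cm, from measured pose to world target; turn rad"
    p,r=pose();R=Ro.from_euler("xyz",r,degrees=True).as_matrix()
    s=R.T@(np.array(target)-p)/10
    t=None if yaw is None else -np.radians((yaw-r[2]+90)%180-90)
    return s.round(2),t
E
python3 - <<'E'
from h import *
f=cv2.imread("pics/top0.png")
h=cv2.cvtColor(f,cv2.COLOR_BGR2HSV)
def quad(m,z,name):
    c=max(cv2.findContours(m.astype(np.uint8),0,2)[0],key=cv2.contourArea)
    b=cv2.boxPoints(cv2.minAreaRect(c));w=np.array([on("top",p,z) for p in b])
    print(name,w.mean(0).round(1),np.linalg.norm(np.diff(w,axis=0),axis=1).round(),w.round().tolist())
m=np.zeros(f.shape[:2],bool);m[155:240,200:290]=1
quad(m&(h[...,1]<40)&(h[...,2]>190),12,"board")
m[:]=0;m[185:245,110:175]=1
quad(m&(h[...,2]<115),30,"block")
for n,px,z in(("spray",(323,195),161),("glue",(369,197),156),("tin",(345,216),140),("sleeve",(341,197),56)):print(n,on("top",px,z).round())
print([on("top",p,16).round().tolist() for p in((304,182),(376,183),(303,234),(375,236))])
cv2.imwrite("pics/crop.png",cv2.resize(f[165:250,285:420],None,fx=5,fy=5,interpolation=cv2.INTER_CUBIC))
E
```

```text
board [558.6 -12.3] [219. 220. 219.] [[449.0, 96.0], [668.0, 98.0], [668.0, -122.0], [449.0, -121.0]]
block [492.8 321.7] [110. 139. 109.] [[451.0, 398.0], [559.0, 381.0], [534.0, 244.0], [426.0, 263.0]]
spray [ 552. -243.]
glue [ 548. -377.]
tin [ 493. -311.]
sleeve [ 554. -314.]
[[603.0, -202.0], [603.0, -435.0], [436.0, -200.0], [432.0, -431.0]]
```

View pics/crop.png

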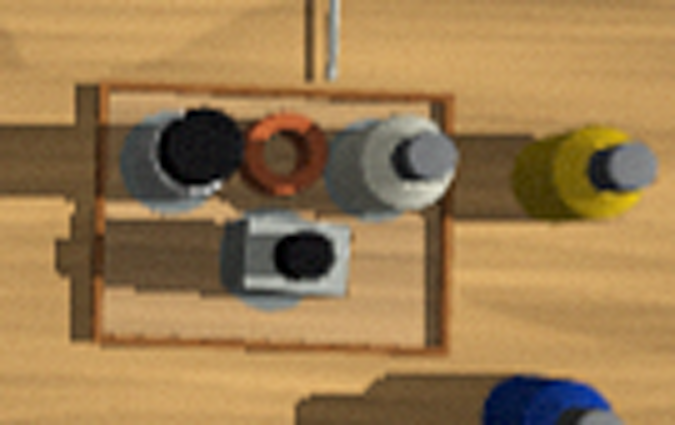

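```bash
python3 - <<'E'
from h import *
for n,px,z in(("spray",(325.2,194.2),161),("glue",(370,196),156),("tin",(345.8,215.6),140),("sleeve",(341.8,195.6),56)):print(n,on("top",px,z).round())
c=[on("top",(a/5+285,b/5+165),16) for a,b in((103,85),(452,96),(443,352),(96,343))];print(np.round(c),np.mean(c,0))
print(go([500,-310,290],90))
E
```

```text
spray [ 554. -250.]
glue [ 551. -380.]
tin [ 494. -313.]
sleeve [ 558. -317.]
[[ 603. -207.]
 [ 599. -433.]
 [ 434. -427.]
 [ 437. -204.]] [ 518.53160315 -317.69142658]
(array([-56.5 , -73.86,  -5.37]), np.float64(1.298010636119501))
```

Call:
step_arm --plan '[[[-3, -4, -5, 0.1, 1], [-56.5, -73.9, -5.4, 1.3, 1], [-56.5, -73.9, -5.4, 1.3, 1], [-56.5, -73.9, -5.4, 1.3, 1], [-56.5, -73.9, -5.4, 1.3, 1], [-56.5, -73.9, -5.4, 1.3, 1], [-56.5, -73.9, -5.4, 1.3, 1], [-56.5, -73.9, -5.4, 1.3, 1], [-56.5, -73.9, -5.4, 1.3, 1], [-56.5, -73.9, -5.4, 1.3, 1], [-56.5, -73.9, -5.4, 1.3, 1], [-56.5, -73.9, -5.4, 1.3, 1], [-56.5, -73.9, -5.4, 1.3, 1], [-56.5, -73.9, -5.4, 1.3, 1], [-56.5, -73.9, -5.4, 1.3, 1], [-56.5, -73.9, -5.4, 1.3, 1], [-56.5, -73.9, -5.4, 1.3, 1], [-56.5, -73.9, -5.4, 1.3, 1], [-56.5, -73.9, -5.4, 1.3, 1], [-56.5, -73.9, -5.4, 1.3, 1]]]'

```text
time_s: 2.65
ee_pos: [499.8, -309.2, 290.4]
ee_rot: [180.0, 0.0, 89.9]
force: [0.3, -0.9, 0.6]
gripper_width: 91.3
gripper_force: 0.0
```

```bash
python3 - <<'E'
from h import *
print(pose(),state()["qpos"]);f=grab_frame("wrist");cv2.imwrite("pics/w1.png",f)
np.save("w1pose.npy",np.array(pose()))
E
```

```text
(array([ 499.79406068, -309.19461573,  290.44617085]), array([1.79967550e+02, 1.09651999e-02, 8.99498155e+01])) [-3.28684465e+01  1.78753147e+01  8.24344766e+01  8.51005572e-03
  7.96569956e+01 -3.28197906e+01]
```

View pics/w1.png

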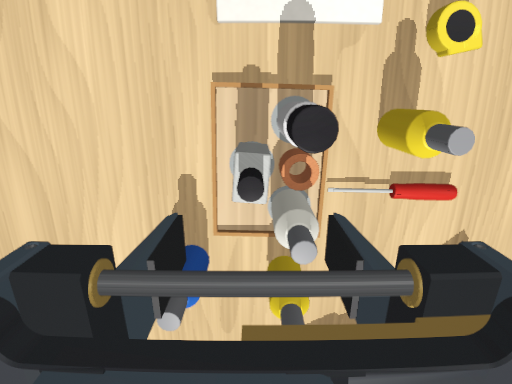

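```bash
python3 - <<'E'
from h import *
P=np.load("w1pose.npy")
for n,px,z in(("spray",(314,128),161),("glue",(303,246),156),("tin",(250,188),140),("sleeve",(300,168),56)):print(n,on("wrist",px,z,P).round())
c=[on("wrist",p,16,P) for p in((213,84),(331,88),(320,237),(215,232))];print(np.round(c),np.mean(c,0))
f=cv2.imread("pics/w1.png");cv2.imwrite("pics/c1.png",cv2.resize(f[80:270,200:350],None,fx=4,fy=3.1578,interpolation=2))
E
```

```text
spray [ 555. -249.]
glue [ 551. -374.]
tin [ 494. -313.]
sleeve [ 560. -310.]
[[ 442. -201.]
 [ 604. -206.]
 [ 603. -431.]
 [ 436. -422.]] [ 521.40845847 -315.28888737]
```

View pics/c1.png

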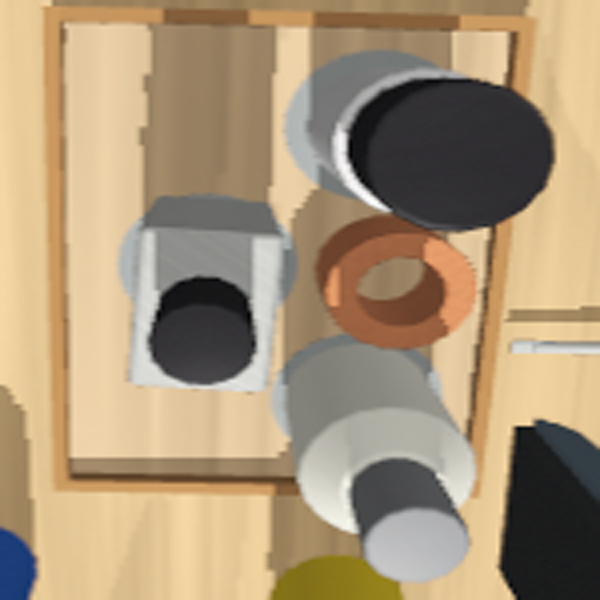

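Call:
step_arm --plan '[[[-0.4, -0.6, 4, 0, 0.7], [-0.4, -0.6, 9, 0, 0.7], [-0.4, -0.6, 14, 0, 0.7], [-0.4, -0.6, 16.6, 0, 0.7], [-0.4, -0.6, 16.6, 0, 0.7], [-0.4, -0.6, 16.6, 0, 0.7], [-0.4, -0.6, 16.6, 0, 0.2], [-0.4, -0.6, 16.6, 0, 0.2], [-0.4, -0.6, 16.6, 0, 0.2], [-0.4, -0.6, 16.6, 0, 0.2], [-0.4, -0.6, 16.6, 0, 0.2], [-0.4, -0.6, 16.6, 0, 0.2]]]' --newtons 25

```text
time_s: 4.2
ee_pos: [494.1, -314.2, 124.2]
ee_rot: [180.0, 0.0, 89.9]
force: [-0.0, 0.4, 2.1]
gripper_width: 29.6
gripper_force: 25.0
```

Call:
step_arm --plan '[[[0, 0, -3, 0, 0.2], [0, 0, -8, 0, 0.2], [0, 0, -13, 0, 0.2], [2, 0, -16, 0, 0.2], [6, 0, -16, 0, 0.2], [11, 0, -16, 0, 0.2], [16, 0.3, -16, 0, 0.2], [21, 0.5, -16, 0, 0.2], [26, 0.6, -14, 0, 0.2], [29, 0.6, -10, 0, 0.2], [30, 0.6, -6, 0, 0.2], [30, 0.6, -3, 0, 0.2], [30, 0.6, -1.5, 0, 0.2], [30, 0.6, -0.9, 0, 0.2], [30, 0.6, -0.7, 0, 0.2], [30, 0.6, -0.65, 0, 0.2], [30, 0.6, -0.65, 0, 0.2]]]'

```text
time_s: 6.32
ee_pos: [501.0, -14.3, 131.2]
ee_rot: [179.9, -0.0, 89.9]
force: [-0.3, 0.5, -2.9]
gripper_width: 29.5
gripper_force: 25.0
```

Call:
step_arm --plan '[[[0, 0, 0.08, 0, 0.2], [0, 0, 0.12, 0, 0.2], [0, 0, 0.12, 0, 0.7], [0, 0, 0.12, 0, 0.7], [0, 0, 0.1, 0, 0.7], [0, 0, -3, 0, 0.75], [0, 0, -9, 0, 0.75], [-3, 1, -12, 0, 0.75], [-8, 2, -12, 0, 0.75], [-13, 4, -12, 0, 0.75], [-18, 5.4, -12, 0, 0.75], [-23, 5.4, -12, 0, 0.75], [-23.5, 5.4, -12, 0, 0.75], [-23.5, 5.4, -12, 0, 0.75], [-23.5, 5.4, -12, 0, 0.75]]]'

```text
time_s: 8.2
ee_pos: [554.0, -247.9, 250.5]
ee_rot: [-180.0, -0.0, 90.0]
force: [0.6, -0.2, -0.5]
gripper_width: 68.4
gripper_force: 0.0
```

```bash
python3 - <<'E'
from h import *
P=pose();print(P);f=grab_frame("wrist");g=grab_frame("scene");np.save("w2pose.npy",np.array(P))
cv2.imwrite("pics/w2.png",np.hstack([f[:,100:450],cv2.resize(g[130:280,100:350],(450,384))]))
E
```

```text
(array([ 554.0268187 , -247.94191236,  250.49664209]), array([-1.79995784e+02, -3.82433448e-02,  8.99576883e+01]))
```

View pics/w2.png

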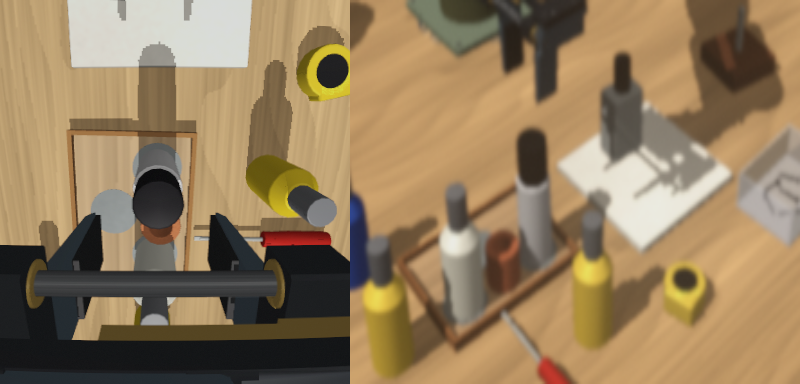

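```bash
python3 - <<'E'
from h import *
P=np.load("w2pose.npy")
f=cv2.imread("pics/w2.png")[:,:350]
print("mark",on("wrist",(213,210.5),6,P),"spray",on("wrist",(258,200),161,P))
m=(f.max(2)<75).astype(np.uint8);m[:160]=0;m[232:]=0;m[:,:125]=0;m[:,190:]=0
c=max(cv2.findContours(m,0,2)[0],key=cv2.contourArea);e=cv2.fitEllipse(c);print(e)
E
```

```text
mark [ 493.34261764 -312.81451519] spray [ 556.11840702 -244.52490373]
((157.4919891357422, 199.1806640625), (49.5793571472168, 60.428810119628906), 177.98876953125)
```

Call:
step_arm --plan '[[[0, 0.1, 4, 0, 0.75], [0, 0.1, 8, 0, 0.75], [0, 0.1, 10.4, 0, 0.75], [0, 0.1, 10.95, 0, 0.75], [0, 0.1, 10.95, 0, 0.75], [0, 0.1, 10.95, 0, 0.75], [0, 0.1, 10.95, 0, 0.4], [0, 0.1, 10.95, 0, 0.4], [0, 0.1, 10.95, 0, 0.4], [0, 0.1, 10.95, 0, 0.4]]]'

```text
time_s: 9.55
ee_pos: [555.3, -249.4, 141.3]
ee_rot: [180.0, 0.0, 89.9]
force: [0.4, -0.3, 2.6]
gripper_width: 45.8
gripper_force: 25.0
```

Call:
step_arm --plan '[[[0, 0, -3, 0, 0.4], [0, 0, -7, 0, 0.4], [2, 1, -10, 0, 0.4], [6, 3, -10, 0, 0.4], [11, 5, -10, 0, 0.4], [15, 5.5, -9, 0, 0.4], [17.4, 5.5, -6, 0, 0.4], [17.4, 5.5, -3, 0, 0.4], [17.4, 5.5, -1.5, 0, 0.4], [17.4, 5.5, -0.8, 0, 0.4], [17.4, 5.5, -0.6, 0, 0.4], [17.4, 5.5, -0.55, 0, 0.4], [17.4, 5.5, -0.55, 0, 0.4], [17.4, 5.5, -0.55, 0, 0.4]]]'

```text
time_s: 11.3
ee_pos: [611.0, -75.6, 147.3]
ee_rot: [179.9, 0.0, 89.9]
force: [-0.7, -1.1, 0.1]
gripper_width: 45.4
gripper_force: 25.0
```

Call:
step_arm --plan '[[[0, 0, 0, 0, 0.75], [0, 0, 0, 0, 0.75], [0, 0, 0, 0, 0.75], [0, 0, -3, 0, 0.75], [0, 0, -8, 0, 0.7], [-4, -2, -10.3, 0, 0.7], [-9, -4, -10.3, 0, 0.7], [-14, -5.9, -10.3, 0, 0.7], [-19, -5.9, -10.3, 0, 0.7], [-24, -5.9, -10.3, 0, 0.7], [-29, -5.9, -10.3, 0, 0.7], [-30.4, -5.9, -10.3, 0, 0.7], [-30.4, -5.9, -10.3, 0, 0.7], [-30.4, -5.9, -10.3, 0, 0.7]]]'

```text
time_s: 13.05
ee_pos: [550.9, -377.8, 249.5]
ee_rot: [-180.0, -0.1, 90.0]
force: [0.4, 1.2, 0.8]
gripper_width: 63.8
gripper_force: 0.0
```

```bash
python3 - <<'E'
from h import *
P=pose();print(P);f=grab_frame("wrist");np.save("w3pose.npy",np.array(P))
cv2.imwrite("pics/w3.png",f)
E
```

```text
(array([ 550.93663962, -377.76991166,  249.47934592]), array([-1.79991725e+02, -5.88902357e-02,  8.99518502e+01]))
```

View pics/w3.png

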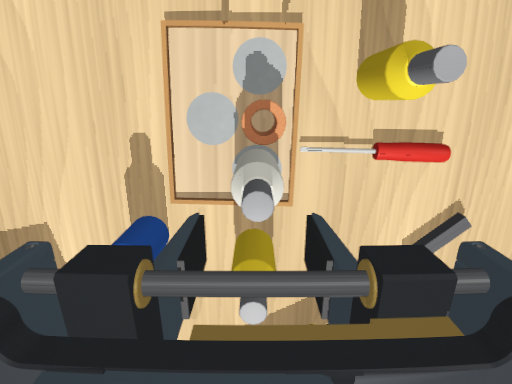

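```bash
python3 - <<'E'
from h import *
P=np.load("w3pose.npy")
for n,p,z in(("m1",(212,118.5),6),("m2",(259.5,66),6),("glue",(258,206.5),156),("yel",(253,313),150),("sl",(263.5,121.5),56)):print(n,on("wrist",p,z,P).round(1))
E
```

```text
m1 [ 494.4 -314.1]
m2 [ 556.2 -250. ]
glue [ 553.1 -381.7]
yel [ 548.3 -499.9]
sl [ 560.2 -315.1]
```

Call:
step_arm --plan '[[[-0.3, 0.2, 4, 0, 0.7], [-0.3, 0.2, 8, 0, 0.7], [-0.3, 0.2, 10.4, 0, 0.7], [-0.3, 0.2, 10.9, 0, 0.7], [-0.3, 0.2, 10.9, 0, 0.7], [-0.3, 0.2, 10.9, 0, 0.7], [-0.3, 0.2, 10.9, 0, 0.2], [-0.3, 0.2, 10.9, 0, 0.2], [-0.3, 0.2, 10.9, 0, 0.2], [-0.3, 0.2, 10.9, 0, 0.2], [-0.3, 0.2, 10.9, 0, 0.2], [-0.3, 0.2, 10.9, 0, 0.2]]]'

```text
time_s: 14.6
ee_pos: [552.9, -382.3, 140.4]
ee_rot: [180.0, -0.0, 89.9]
force: [1.1, 0.4, 0.2]
gripper_width: 29.9
gripper_force: 25.0
```

Call:
step_arm --plan '[[[0, 0, -3, 0, 0.2], [0, 0, -8, 0, 0.2], [0, 0, -13, 0, 0.2], [2, 1, -18, 0, 0.2], [6, 2, -19.5, 0, 0.2], [11, 3, -19.5, 0, 0.2], [16, 4, -19.5, 0, 0.2], [21, 5, -19.5, 0, 0.2], [26, 5.7, -19.5, 0, 0.2], [31, 5.7, -19.5, 0, 0.2], [36, 5.7, -19.5, 0, 0.2], [41, 5.7, -19, 0, 0.2], [42.7, 5.7, -15, 0, 0.2], [42.7, 5.7, -10, 0, 0.2], [42.7, 5.7, -5, 0, 0.2], [42.7, 5.7, -2, 0, 0.2], [42.7, 5.7, -0.9, 0, 0.2], [42.7, 5.7, -0.6, 0, 0.2], [42.7, 5.7, -0.55, 0, 0.2], [42.7, 5.7, -0.55, 0, 0.2]]]'

```text
time_s: 17.1
ee_pos: [611.2, 44.6, 147.0]
ee_rot: [179.9, -0.0, 89.9]
force: [-0.4, -0.8, -2.2]
gripper_width: 29.9
gripper_force: 25.0
```

Call:
step_arm --plan '[[[0, 0, 0.08, 0, 0.2], [0, 0, 0.08, 0, 0.2], [0, 0, 0.08, 0, 0.7], [0, 0, 0.08, 0, 0.7], [0, 0, 0, 0, 0.7], [0, 0, -3, 0, 0.7], [0, 0, -8, 0, 0.8], [-2, 0, -11.3, 0, 0.8], [-7, 0, -11.3, 0, 0.8], [-12, 0, -11.3, 0, 0.8], [-17, -1, -11.3, 0, 0.8], [-22, -3, -11.3, 0, 0.8], [-27, -5, -11.3, 0, 0.8], [-32, -5.1, -9, 0, 0.8], [-36, -5.1, -6, 0, 0.8], [-36, -5.1, -5, 0, 0.8], [-36, -5.1, -5, 0, 0.8], [-36, -5.1, -5, 0, 0.8]]]'

```text
time_s: 19.35
ee_pos: [559.6, -314.3, 197.1]
ee_rot: [179.9, 0.0, 90.0]
force: [0.3, -0.7, 0.3]
gripper_width: 73.3
gripper_force: 0.0
```

```bash
python3 - <<'E'
from h import *
P=pose();print(P);f=grab_frame("wrist");g=grab_frame("scene");np.save("w4pose.npy",np.array(P))
cv2.imwrite("pics/w4.png",np.hstack([f[:,90:440],cv2.resize(g[130:280,100:350],(450,384))]))
E
```

```text
(array([ 559.62190493, -314.28336342,  197.08676249]), array([1.79907521e+02, 2.83282112e-02, 8.99670262e+01]))
```

View pics/w4.png

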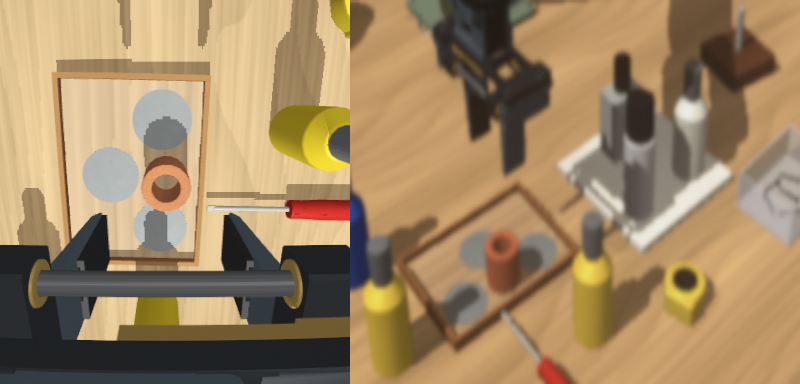

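```bash
python3 - <<'E'
from h import *
P=np.load("w4pose.npy")
for n,p,z in(("m1",(200,174.5),6),("m2",(252,119.5),6),("m3",(250,228),6),("sl",(256,187.5),56)):print(n,on("wrist",p,z,P).round(1))
g=cv2.imread("pics/top0.png")[185:245,110:180];cv2.imwrite("pics/sp.png",cv2.resize(g,None,fx=8,fy=8,interpolation=2))
E
```

```text
m1 [ 493.9 -313.3]
m2 [ 556.1 -249.5]
m3 [ 553.1 -382.7]
sl [ 560.4 -314.9]
```

View pics/sp.png

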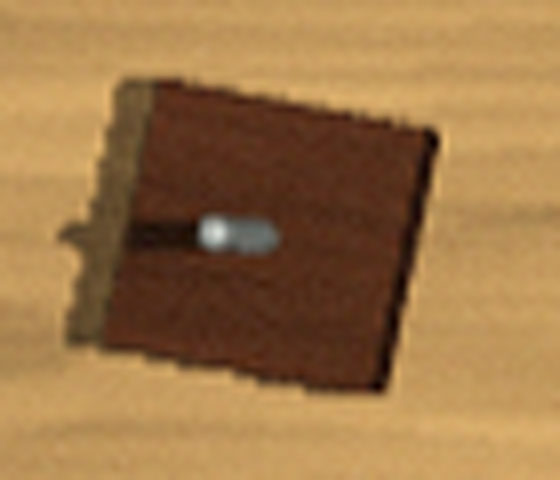

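Call:
step_arm --plan '[[[-0.05, 0.05, 4, 0, 0.7], [-0.05, 0.05, 9, 0, 0.7], [-0.05, 0.05, 13, 0, 0.7], [-0.05, 0.05, 14.8, 0, 0.7], [-0.05, 0.05, 15.1, 0, 0.7], [-0.05, 0.05, 15.1, 0, 0.7], [-0.05, 0.05, 15.1, 0, 0.45], [-0.05, 0.05, 15.1, 0, 0.45], [-0.05, 0.05, 15.1, 0, 0.45], [-0.05, 0.05, 15.1, 0, 0.45], [-0.05, 0.05, 15.1, 0, 0.45]]]' --newtons 20

```text
time_s: 20.82
ee_pos: [560.2, -316.2, 46.4]
ee_rot: [179.9, 0.1, 89.9]
force: [-0.8, 2.1, 6.0]
gripper_width: 50.6
gripper_force: 20.0
```

```bash
python3 - <<'E'
from h import *
print(on("top",(143.75,214.5),30),on("top",(136,214),97),on("top",(143.1,214.4),30))
E
```

```text
[491.08358253 308.89869673] [491.22889373 312.96908817] [491.37241407 310.98620624]
```

Call:
step_arm --plan '[[[0, 0, -2, 0, 0.45], [0, 0, -6, 0, 0.45], [0, 0, -11, 0, 0.45], [0, 0, -16, 0, 0.45], [3, 0, -19.5, 0, 0.45], [8, 0, -19.5, 0, 0.45], [13, -1, -19.5, 0, 0.45], [18, -2, -19.5, 0, 0.45], [23, -3, -19.5, 0, 0.45], [28, -4, -19.5, 0, 0.45], [33, -5, -19.5, 0, 0.45], [38, -6, -19.5, 0, 0.45], [43, -6.9, -19.5, 0, 0.45], [48, -6.9, -19.5, 0, 0.45], [53, -6.9, -17, 0, 0.45], [57.6, -6.9, -15, 0, 0.45], [57.6, -6.9, -15, 0, 0.45], [57.6, -6.9, -15, 0, 0.45], [57.6, -6.9, -15, 0, 0.45]]]'

```text
time_s: 23.2
ee_pos: [491.9, 259.4, 195.7]
ee_rot: [179.9, -0.0, 89.8]
force: [0.4, -0.3, -0.5]
gripper_width: 50.3
gripper_force: 20.0
```

```bash
python3 - <<'E'
from h import *
P=pose();print(P);f=grab_frame("wrist");np.save("w5pose.npy",np.array(P))
cv2.imwrite("pics/w5.png",f)
E
```

```text
(array([491.91090134, 259.36920963, 195.67601161]), array([ 1.79937673e+02, -1.59161313e-02,  8.98106342e+01]))
```

View pics/w5.png

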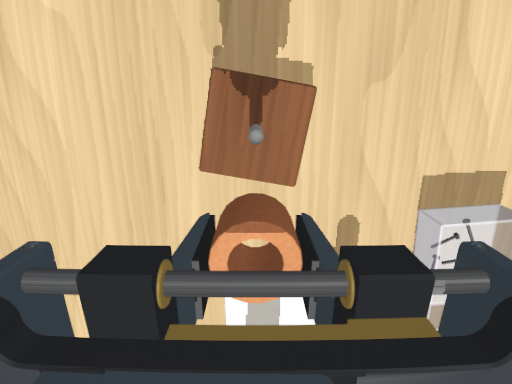

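```bash
python3 - <<'E'
from h import *
P=np.load("w5pose.npy")
c=np.array([on("wrist",p,30,P) for p in((213,68),(316,87),(295,186),(200,170))]);print(c.round(),c.mean(0))
print(on("wrist",(257,128),30,P),on("wrist",(257,137.5),96,P),on("wrist",(255.5,262),205,P))
f=cv2.imread("pics/w5.png");h=cv2.cvtColor(f,cv2.COLOR_BGR2HSV)
m=((h[...,1]<70)).astype(np.uint8);m[:110]=0;m[155:]=0;m[:,235:280][...]=m[:,235:280];m[:,:235]=0;m[:,280:]=0
for k in cv2.findContours(m,0,2)[0]:
    if cv2.contourArea(k)>30: print(cv2.boundingRect(k),cv2.fitEllipse(k))
E
```

```text
[[450. 377.]
 [554. 358.]
 [536. 253.]
 [431. 272.]] [492.88546934 314.9989076 ]
[493.92156741 316.94815707] [493.40536848 314.61539656] [491.68900661 261.10401462]
(249, 124, 15, 20) ((255.63784790039062, 134.2761688232422), (13.881784439086914, 21.231128692626953), 175.69996643066406)
```

Call:
step_arm --plan '[[[3, 0.1, 0, 0, 0.45], [5.4, 0.1, 0, 0, 0.45], [5.4, 0.1, 1, 0, 0.45], [5.4, 0.1, 3, 0, 0.45], [5.4, 0.1, 4, 0, 0.45], [5.4, 0.1, 5, 0, 0.45], [5.4, 0.1, 6, 0, 0.45], [5.4, 0.1, 7, 0, 0.45], [5.4, 0.1, 8, 0, 0.45], [5.4, 0.1, 9, 0, 0.45], [5.4, 0.1, 10, 0, 0.45], [5.4, 0.1, 11, 0, 0.45], [5.4, 0.1, 11.8, 0, 0.45], [5.4, 0.1, 12.2, 0, 0.45], [5.4, 0.1, 12.3, 0, 0.45], [5.4, 0.1, 12.3, 0, 0.45]]]'

```text
time_s: 25.25
ee_pos: [492.9, 314.5, 72.2]
ee_rot: [180.0, -0.0, 89.9]
force: [-0.2, 0.4, -0.4]
gripper_width: 50.5
gripper_force: 20.0
```

Lower the last ~2 mm, release gently, rise.

Call:
step_arm --plan '[[[0, 0, 0.1, 0, 0.45], [0, 0, 0.18, 0, 0.45], [0, 0, 0.18, 0, 0.45], [0, 0, 0.18, 0, 0.65], [0, 0, 0.18, 0, 0.65], [0, 0, 0.18, 0, 0.65], [0, 0, -1, 0, 0.7], [0, 0, -4, 0, 0.7], [0, 0, -9, 0, 0.7], [0, 0, -14, 0, 0.7], [-4, 0, -17, 0, 0.7], [-8, 0, -17, 0, 0.7], [-10, 0, -17, 0, 0.7], [-10, 0, -17, 0, 0.7], [-10, 0, -17, 0, 0.7]]]'

```text
time_s: 27.12
ee_pos: [492.5, 215.2, 241.6]
ee_rot: [-180.0, -0.0, 89.9]
force: [0.6, 0.1, 0.9]
gripper_width: 63.7
gripper_force: 0.0
```

```bash
python3 - <<'E'
from h import *
P=pose();print(P);f=grab_frame("wrist");g=grab_frame("scene");np.save("w6pose.npy",np.array(P))
cv2.imwrite("pics/w6.png",np.hstack([f[:,90:440],cv2.resize(g[100:250,170:420],(450,384))]))
E
```

```text
(array([492.52534055, 215.22293326, 241.64631893]), array([-1.79969638e+02, -3.90351166e-02,  8.98966269e+01]))
```

View pics/w6.png

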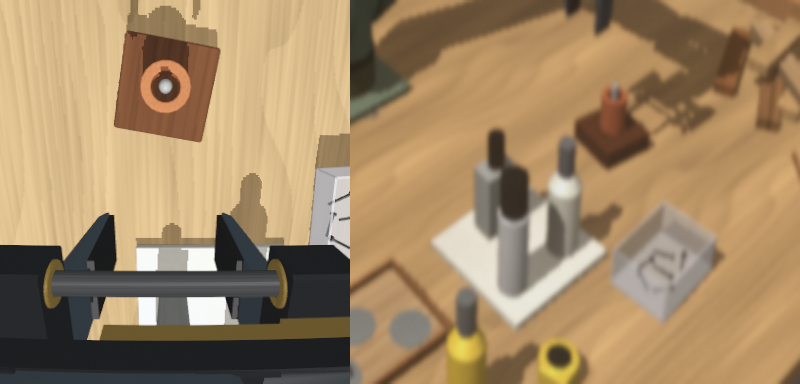

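Call:
step_arm --plan '[[[-3, 2, 0, 0, 0.7], [-8, 5, 0, 0, 0.7], [-12, 8, 0, 0, 0.7], [-16, 11, 0, 0, 0.7], [-17.1, 11.9, 0, 0, 0.7], [-17.1, 11.9, 2, 0, 0.7], [-17.1, 11.9, 6, 0, 0.7], [-17.1, 11.9, 9, 0, 0.7], [-17.1, 11.9, 9.5, 0, 0.7], [-17.1, 11.9, 9.5, 0, 0.7], [-17.1, 11.9, 9.5, 0, 0.7], [-17.1, 11.9, 9.5, 0, 0.2], [-17.1, 11.9, 9.5, 0, 0.2], [-17.1, 11.9, 9.5, 0, 0.2], [-17.1, 11.9, 9.5, 0, 0.2], [-17.1, 11.9, 9.5, 0, 0.2], [-17.1, 11.9, 9.5, 0, 0.2]]]' --newtons 25

```text
time_s: 29.35
ee_pos: [611.2, 43.1, 147.0]
ee_rot: [180.0, -0.0, 89.9]
force: [-0.1, 0.3, -0.1]
gripper_width: 29.4
gripper_force: 25.0
```

Call:
step_arm --plan '[[[0, 0, -3, 0, 0.2], [0, 0, -8, 0, 0.2], [0, 0, -13, 0, 0.2], [0, 0, -18, 0, 0.2], [-3, 0, -19.5, 0, 0.2], [-8, 0, -19.5, 0, 0.2], [-13, -1, -19.5, 0, 0.2], [-18, -2, -19.5, 0, 0.2], [-23, -3, -19.5, 0, 0.2], [-28, -4, -19.5, 0, 0.2], [-33, -5, -19.5, 0, 0.2], [-38, -5.8, -18, 0, 0.2], [-42.6, -5.8, -15, 0, 0.2], [-42.6, -5.8, -10, 0, 0.2], [-42.6, -5.8, -5, 0, 0.2], [-42.6, -5.8, -2, 0, 0.2], [-42.6, -5.8, -0.3, 0, 0.2], [-42.6, -5.8, 0.2, 0, 0.2], [-42.6, -5.8, 0.3, 0, 0.2], [-42.6, -5.8, 0.3, 0, 0.2]]]'

```text
time_s: 31.85
ee_pos: [552.9, -383.1, 145.4]
ee_rot: [179.9, 0.1, 89.9]
force: [0.1, 0.2, -1.9]
gripper_width: 29.3
gripper_force: 25.0
```

Call:
step_arm --plan '[[[0, 0, 0.15, 0, 0.2], [0, 0, 0.25, 0, 0.2], [0, 0, 0.3, 0, 0.2], [0, 0, 0.3, 0, 0.2], [0, 0, 0.3, 0, 0.2]]]'

```text
time_s: 32.48
ee_pos: [552.4, -382.9, 141.3]
ee_rot: [180.0, 0.0, 89.9]
force: [-1.1, 0.2, -0.2]
gripper_width: 29.6
gripper_force: 25.0
```

Call:
step_arm --plan '[[[0, 0, 0.03, 0, 0.7], [0, 0, 0.03, 0, 0.7], [0, 0, 0.03, 0, 0.7], [0, 0, -3, 0, 0.7], [0, 0, -8, 0, 0.75], [3, 1, -11, 0, 0.75], [8, 2, -11, 0, 0.75], [13, 4, -11, 0, 0.75], [18, 5.9, -11, 0, 0.75], [23, 5.9, -11, 0, 0.75], [28, 5.9, -11, 0, 0.75], [30.8, 5.9, -9, 0, 0.75], [30.8, 5.9, -5, 0, 0.75], [30.8, 5.9, -1.5, 0, 0.75], [30.8, 5.9, -0.6, 0, 0.75], [30.8, 5.9, -0.6, 0, 0.75], [30.8, 5.9, -0.6, 0, 0.4], [30.8, 5.9, -0.6, 0, 0.4], [30.8, 5.9, -0.6, 0, 0.4], [30.8, 5.9, -0.6, 0, 0.4]]]'

```text
time_s: 34.98
ee_pos: [612.3, -75.0, 148.0]
ee_rot: [179.9, 0.0, 89.9]
force: [-0.5, -0.3, 5.7]
gripper_width: 45.6
gripper_force: 25.0
```

Call:
step_arm --plan '[[[0, 0, -3, 0, 0.4], [0, 0, -7, 0, 0.4], [-2, -1, -10, 0, 0.4], [-6, -3, -10, 0, 0.4], [-11, -5, -10, 0, 0.4], [-15, -5.7, -9, 0, 0.4], [-17.4, -5.7, -6, 0, 0.4], [-17.4, -5.7, -3, 0, 0.4], [-17.4, -5.7, -1.2, 0, 0.4], [-17.4, -5.7, -0.2, 0, 0.4], [-17.4, -5.7, 0.2, 0, 0.4], [-17.4, -5.7, 0.3, 0, 0.4], [-17.4, -5.7, 0.3, 0, 0.4], [-17.4, -5.7, 0.3, 0, 0.4]]]'

```text
time_s: 36.72
ee_pos: [554.9, -248.8, 144.5]
ee_rot: [179.9, 0.0, 89.9]
force: [-0.0, 0.5, -2.9]
gripper_width: 45.4
gripper_force: 25.0
```

Call:
step_arm --plan '[[[-0.04, 0.05, 0.15, 0, 0.4], [-0.04, 0.05, 0.22, 0, 0.4], [-0.04, 0.05, 0.25, 0, 0.4], [-0.04, 0.05, 0.25, 0, 0.4]]]'

```text
time_s: 37.22
ee_pos: [555.2, -249.3, 142.1]
ee_rot: [180.0, 0.0, 89.9]
force: [-1.0, 0.5, 2.9]
gripper_width: 45.3
gripper_force: 25.0
```

Call:
step_arm --plan '[[[-0.04, 0.05, 0.25, 0, 0.75], [-0.04, 0.05, 0.25, 0, 0.75], [-0.04, 0.05, 0.22, 0, 0.75], [0, 0, -3, 0, 0.75], [0, 0, -8, 0, 0.75], [3, -1, -11, 0, 0.7], [8, -2, -11, 0, 0.7], [13, -4, -11, 0, 0.7], [18, -5.4, -11, 0, 0.7], [22, -5.4, -9, 0, 0.7], [23.5, -5.4, -5, 0, 0.7], [23.5, -5.4, -1, 0, 0.7], [23.5, -5.4, 1.1, 0, 0.7], [23.5, -5.4, 1.2, 0, 0.7], [23.5, -5.4, 1.2, 0, 0.2], [23.5, -5.4, 1.2, 0, 0.2], [23.5, -5.4, 1.2, 0, 0.2], [23.5, -5.4, 1.2, 0, 0.2], [23.5, -5.4, 1.2, 0, 0.2], [23.5, -5.4, 1.2, 0, 0.2]]]'

```text
time_s: 39.72
ee_pos: [501.7, -14.1, 130.0]
ee_rot: [180.0, 0.0, 89.9]
force: [-0.8, -1.2, 5.4]
gripper_width: 29.9
gripper_force: 25.0
```

Call:
step_arm --plan '[[[0, 0, -3, 0, 0.2], [0, 0, -8, 0, 0.2], [0, 0, -13, 0, 0.2], [-2, 0, -17, 0, 0.2], [-6, 0, -17, 0, 0.2], [-11, -0.4, -17, 0, 0.2], [-16, -0.8, -17, 0, 0.2], [-21, -0.8, -17, 0, 0.2], [-26, -0.8, -17, 0, 0.2], [-30, -0.8, -16, 0, 0.2], [-30, -0.8, -12, 0, 0.2], [-30, -0.8, -8, 0, 0.2], [-30, -0.8, -4, 0, 0.2], [-30, -0.8, -1.5, 0, 0.2], [-30, -0.8, -0.2, 0, 0.2], [-30, -0.8, 0.2, 0, 0.2], [-30, -0.8, 0.3, 0, 0.2], [-30, -0.8, 0.3, 0, 0.2], [-30, -0.8, 0.3, 0, 0.2]]]'

```text
time_s: 42.1
ee_pos: [493.3, -314.3, 127.2]
ee_rot: [179.9, 0.0, 89.9]
force: [0.3, 0.0, -2.1]
gripper_width: 29.1
gripper_force: 25.0
```

Call:
step_arm --plan '[[[0.03, 0.06, 0.15, 0, 0.2], [0.03, 0.06, 0.25, 0, 0.2], [0.03, 0.06, 0.28, 0, 0.2], [0.03, 0.06, 0.28, 0, 0.2], [0.03, 0.06, 0.28, 0, 0.2]]]'

```text
time_s: 42.72
ee_pos: [493.7, -314.0, 124.1]
ee_rot: [180.0, 0.0, 89.9]
force: [-0.4, -0.8, 2.4]
gripper_width: 29.6
gripper_force: 25.0
```

Call:
step_arm --plan '[[[0.03, 0.06, 0.28, 0, 0.7], [0.03, 0.06, 0.28, 0, 0.7], [0.03, 0.06, 0.26, 0, 0.7], [0, 0, -3, 0, 0.7], [0, 0, -8, 0, 0.7], [0, 0, -13, 0, 0.7], [0.5, 0.6, -16.6, 0, 0.7], [0.5, 0.6, -16.6, 0, 0.7], [0.5, 0.6, -16.6, 0, 0.7], [0.5, 0.6, -16.6, 0, 0.7]]]'

```text
time_s: 43.98
ee_pos: [498.8, -308.4, 287.8]
ee_rot: [-179.8, -0.1, 89.9]
force: [0.2, 0.2, -0.4]
gripper_width: 63.2
gripper_force: 0.0
```

```bash
python3 - <<'E'
from h import *
P=pose();print(P);f=grab_frame("wrist");g=grab_frame("scene")
a=cv2.imread("pics/w1.png")
s=lambda i:cv2.resize(i[70:270,190:350],(400,500))
cv2.imwrite("pics/w7.png",np.hstack([s(a),s(f)]))
cv2.imwrite("pics/s7.png",g)
E
```

```text
(array([ 498.82785088, -308.44333689,  287.82058605]), array([-1.79833308e+02, -1.09399394e-01,  8.98778211e+01]))
```

View pics/w7.png

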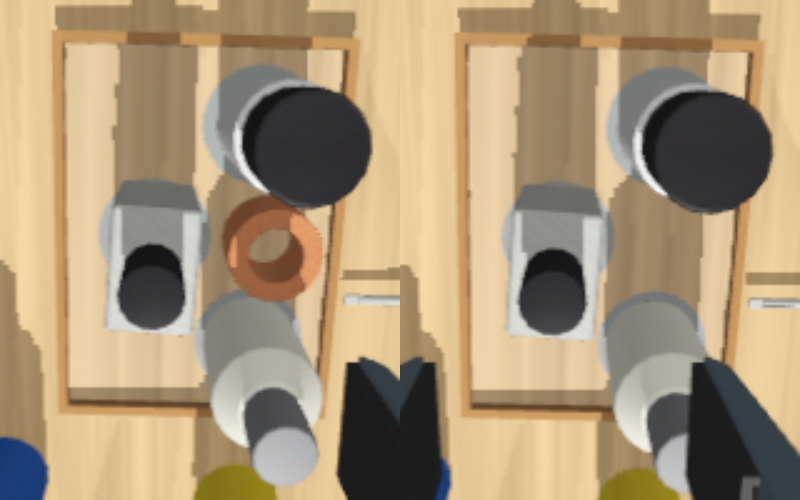

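View pics/s7.png

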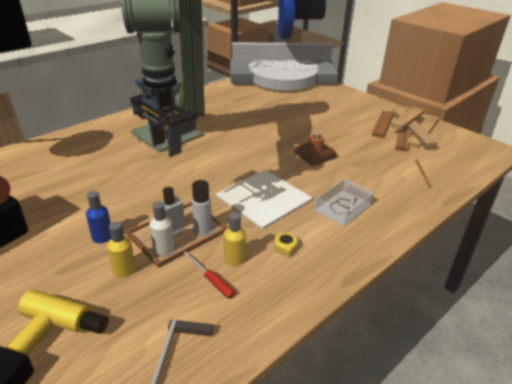

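The wrist pictures before and after match: all three stand on their marks (spray cap at about (315,128), tin neck at about (251,188)). In the scene view the sleeve is on the spindle at (316,148) and the bystanders have not moved.

```bash
python3 -c "
from workcell import *
print(job_done())"
```

```text
the job is handed in; nothing more can be done
None
```

The job is handed in at about 44 s: the sleeve is seated upright on the spindle block, the bottle, can and tin are back upright on their original marks, and the screwdriver, tape measure and screw bin were left where they lay.

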